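# Release a locked centrifuge lid with its emergency key

## Task

The power is off and the centrifuge lid is bolted shut. Take the T-handled release key out of its stand, feel it gently all the way home into the release hole on the centrifuge's front deck, and only then turn it clockwise until the hidden bolt lets go and the lid springs ajar. Never force the key, leave it standing in the hole, and do not disturb the other things on the counter.

Things in the scene. Friction and masses are not known exactly. Their poses are not given: they have to be found in the camera images.
- centrifuge: White bench centrifuge, fixed, 300 (x) x 240 (y) x 150 mm tall; origin at the centre of its underside, x pointing from its front (the deck with the hole, towards the robot) to its back. The 180 x 200 mm lid covers the back part, its top 170 mm above the counter, its front edge 60 mm behind the hole.
- hole_mouth (a point): Centre of the mouth of the round release hole in a 60 mm square metal boss on the front deck, 153 mm above the counter; axes as the centrifuge's. Hole 20 mm in diameter (1 mm play round the stem), with a bevel 28 mm wide at the mouth and 4 mm deep. 20 mm down, out of sight, is the flat top of a turning core with a slot 19 x 7 mm, 10 mm deep, with square edges, for the key's tongue.
- slot_home (a point): Point on the hole's axis 30 mm below the mouth: the slot's floor, where the tip is home (from 28 mm on counts). The slot's long side is at an unknown angle, up to 63 degrees (1.1 rad) either way from the centrifuge's x: feel for it. The tongue enters within about 0.1 rad, either way round; outside it the tip stops 20 to 24 mm down. The core is sprung: yields after 2.5 N, 2 N per mm, up to 4 mm.
- key: The release key: steel, 105 mm long, 120 g, upright in stand_a, with a flat bar handle across its top (a T). Origin at the centre of its lower tip, z up the stem. From the tip: tongue 17 (key x) x 5 mm (key y), 11 mm long; round stem, diameter 18 mm; collar, diameter 30 mm, at 32.5 to 37.5 mm; above it a 10 mm neck; bar 50 (key x) x 12 (key y) x 24 mm centred at 93 mm. Tongue and bar are parallel.
- key_grip (a point): Centre of the key's bar handle, 93 mm above the tip; axes as the key's.
- key_tip (a point): Centre of the key's lower tip (end of the tongue); same place and axes as the key.
- plug (a joint): Turn of the lock's slotted core, rad, clockwise from above: 0 at rest (whatever the unknown slot angle), the bolt lets go at about 0.75, stop at 1.1. Needs 0.08 N m at first, 0.13 at the end; it springs back when let go. A key that is home stands by itself when let go.
- lid_edge (a point): Middle of the front edge of the centrifuge lid: 163 mm above the counter while the lid is shut. The lid is hinged at the back; once the bolt has let go it springs up by itself until this edge is about 190 mm above the counter, and stays there.
- wrench: Look-alike, not to be used: rotor wrench with a round 36 mm knob instead of a bar, same steel and length, standing in the other stand. Origin at the centre of its lower tip.
- stand_a: Fixed grey block 56 x 56 x 50 mm with a round hole 21 mm wide, 42 mm deep, holding the key (which hangs by its collar, tip 17.5 mm above the counter), to the left of the centrifuge. Origin at the centre of its underside.
- stand_b: Block like stand_a, holding the rotor wrench.
- tube_rack: Blue rack of capped tubes, 90 x 200 x 80 mm, loose; origin at the centre of its underside.
- sample_pot: Capped clear pot, 44 mm in diameter, 45 mm tall, loose; origin at the centre of its underside.
- mouse: Black computer mouse, 100 x 60 x 34 mm, loose; origin at the centre of its underside.
- tip_box: Grey pipette tip box 120 x 80 x 60 mm, loose; origin at the centre of its underside.
- sanitiser: Bottle 60 mm in diameter, 150 mm tall, loose; origin at the centre of its underside.
Not all that is in view belongs to the job. What is shaped like the key but pink or turquoise is not meant.

How it is judged:
On the way, in this order (a step that is already met when the one before it is completed fails the run):
1. the key is lifted out of its stand, its tip above the centrifuge deck (height (world z) of key_tip above 0.15 m), for 0.1 s.
2. the key is fully home in the release hole (tip 28 mm or more below the mouth, within 4 mm of its axis) and not yet turned (z of key_tip in the frame of hole_mouth below -0.028 m and horizontal distance between key_tip and hole_mouth below 0.004 m and value of joint plug below 0.3 rad), for 0.2 s.
3. the key, still home, has turned the core and the lid has sprung ajar (z of key_tip in the frame of hole_mouth below -0.0265 m and value of joint plug above 0.6 rad and z of lid_edge in the frame of centrifuge above 0.177 m), for 0.1 s.
At the end, for the whole second after the job is handed in: The lid stands ajar (its front edge more than 14 mm above its shut height); the key, let go, stands in the hole at rest, its tip at least 25 mm below the mouth and within 5 mm of its axis, tilted under 0.15 rad (z of lid_edge in the frame of centrifuge above 0.177 m and z of key_tip in the frame of hole_mouth below -0.025 m and horizontal distance between key_tip and hole_mouth below 0.005 m and angle between key's own z axis and vertical below 0.15 rad and linear speed of key below 0.02 m/s); the robot touches nothing.
It fails at once if the key is forced: over 40 N between key and centrifuge (contact force between key and centrifuge above 40 N).
It fails at once if the core is turned more than 0.4 rad with the key not fully home (tip less than 26 mm down) (value of joint plug above 0.4 rad and z of lid_edge in the frame of centrifuge below 0.177 m and z of key_tip in the frame of hole_mouth above -0.026 m).
It fails at once if the rotor wrench is moved more than 30 mm (distance of wrench from where it was at the start of the episode above 0.03 m).
It fails at once if a bystander is moved more than 30 mm (distance of any of tube_rack, sample_pot, mouse, tip_box, sanitiser from where it was at the start of the episode above 0.03 m).
It also fails if it takes over 70 s, if anything falls off the work surface, if the arm or the gripper's body presses on something with over 40 N, if the wrist force passes 120 N, or if a joint passes its speed limit or range.

## Robot

A 6-joint arm with a two-finger parallel gripper is mounted at the origin on the work surface. World frame = base frame: x ahead of the robot, y to its left, z up, the work surface at z = 0. Lengths are in m, angles in rad, forces in N, time in s.
With the tool pointing down it reaches from about 0.35 to 0.975 m from the base axis. Payload 4.9 kg.
Tool frame: the origin (TCP) lies between the finger pads; the fingertips stand 25 mm ahead of it and the grasp point (between the pads) lies 6 mm ahead of it; z points along the fingers, y is the line along which they close (so a half turn about z gives the same grasp; the last joint's range is limited). The gripper opens to 85 mm and grips with 20 to 120 N. Pads are 22 mm wide; open, the fingers measure 114 mm over their backs; the gripper's body (76 mm by 85 mm) begins 54 mm behind the grasp point. The pads swing forward as they close: fully open they stand 13 mm farther back than shut.
Start: joints at [1.063, 0.053, 1.613, -0, 1.476, -0.119], TCP at [0.237, 0.578, 0.256] pointing down, gripper open.
Joint ranges: [-3.01, 3.01], [-1.01, 2.22], [0.06, 2.58], [-1.02, 4.17], [0.09, 2.62], [-3.14, 3.14]. Speed limits (rad/s): [2.57, 2.57, 3.14, 3.14, 3.14, 3.14].

## Interface

Orientations are given as a unit quaternion [w, x, y, z].
In Python, from plant import manip gives the robot as it stands.
- The arm moves only by the shell command python3 -m inch 'ROWS'. ROWS is JSON, a list of rows, each a list of 3 entries, a list of its own where there are three numbers: the shift along the tool's x, y, z in m, then the turn, a rotation vector about the tool's x, y, z in rad, then the opening, from 0 (shut) to 1 (fully open). A call has 1 to 8 rows; each row shifts and turns the commanded pose from where the row before left it, along the tool's axes as they then stand; what a row does not reach is not made up. A row lasts 1/10 s, in which the tool goes at most 50 mm and 8.59 degrees, less where a joint would pass 70% of its speed; a pose out of reach is approached as far as the arm can. A call with a gripper value outside its range is refused whole. The fingers move at their own pace and stop on an object; the grip force is fixed at half the most. Time passes only in rows, so rows that do not move let the fingers close. It gives the time, the measured TCP pose, the force, the opening and the grip force at its end, in the units of the state.
- manip.state(): the state, without advancing time (a new reading comes with each control period).
- manip.grab_frame(name): name is "scene" or "top" or "wrist"; returns (picture, depth): 384x512x3 uint8, red, green, blue; 384x512 float32, m along the optical axis (not along the pixel's ray), 0 where there is no reading.
- manip.camera_params(name): a dict with "camera_matrix" (3x3 intrinsics, pixels), "rvec" (rotation vector, rad) and "tvec" (3), from world to camera coordinates, as OpenCV has them. Camera axes: x right, y down, z forward; pixel columns grow to the right and rows downward; lengths in m; the calibration is good to about 2 mm. A picture is of the moment at which its call begins: read the wrist's pose just before it. camera_params takes no time and is no camera call; for the wrist camera it gives the pose at the moment of the call.
- manip.job_done(): hands the job in; it is judged then, once.
Trained networks look in the newest picture that a camera, given by its name, has taken for a name from the list of things; names that differ only in an ending like _2 or _b are one class to them, and where a whole thing is asked for, a point or a joint stands for the part that bears it (a point fixed in the world has none). Each returns a list of dicts, best first, with "score" (0 to 1); they miss things now and then, are a little off and sometimes report something else, mostly with a low value. They report only what shows in the picture. A call takes as long as a camera call. They do not tell look-alikes from the thing itself.
- manip.look_for(camera, label): "point" ([x, y, z] in m, in world coordinates, good to about 4 mm: the middle of the surface that is visible of it).
The state is a dict: "time": time; "joint_pos": joint angles; "joint_vel": joint speeds; "joint_efforts": joint torques, N m; "tool_pos": TCP position; "tool_rot": TCP orientation; "contact_force": force on the tool from outside, world axes, zero at the start; "ft_torque": the same for the moment, N m; "gripper_width": opening from 0.0 (shut) to 1.0 (fully open); "grasp_force": force on a finger pad.
Only numpy, scipy, OpenCV 4.12 (cv2) and the standard library are available. Lean on these libraries where they do the work, as an engineer would, in place of code of your own. Each camera call takes 0.05 s, during which the arm holds its last target. There are 200 camera calls.

## Working session

There is one attempt and no reset: what is moved stays moved. The work goes in short steps, Python scripts to look and compute and a shell command to move; the robot and the scene stay as the last step left them, time stands still between calls to the robot, and variables do not carry over. Pictures are saved under pics/ and viewed, at most 10 in all, crops included, and the job is handed in when it is done.

```bash
mkdir -p pics; ls
python3 - <<'E'
from plant import manip
import cv2,numpy as np
s=manip.state();print(s)
ims=[]
for c in("scene","top"):
    im,d=manip.grab_frame(c);ims.append(im);np.savez(f'pics/{c}.npz',im=im,d=d)
    cv2.imwrite(f'pics/{c}1.png',im[:,:,::-1])
    for l in("key","key_grip","wrench","stand_a","hole_mouth","centrifuge","lid_edge"):
        try:print(c,l,[(np.round(r['point'],3).tolist(),round(r['score'],2)) for r in manip.look_for(c,l)])
        except Exception as e:print(c,l,e)
E
```

```text
pics
{'time': 0.0, 'joint_pos': array([ 1.06302319e+00,  5.33413762e-02,  1.61430354e+00,  2.00982633e-05,
        1.47595520e+00, -1.19036289e-01]), 'joint_vel': array([-0.00098296,  0.0009218 , -0.00043777, -0.00043836, -0.00089011,
        0.00172449]), 'joint_efforts': array([-1.26541134e-03, -3.93674612e+01, -3.70178461e+01, -1.97927429e-04,
        7.06337829e-03,  1.52291909e-05]), 'tool_pos': array([0.23662697, 0.57786486, 0.25506685]), 'tool_rot': array([-3.18964575e-04,  1.93147736e-01,  9.81169172e-01, -9.51752501e-04]), 'contact_force': array([ 0.07394801, -0.81412922, -0.02392283]), 'ft_torque': array([-0.00106782,  0.01048307, -0.06826297]), 'grasp_force': 0.0, 'gripper_width': 1.0016177473848824}
scene key [([0.358, 0.206, 0.083], 0.69), ([0.507, 0.305, 0.09], 0.56), ([0.465, 0.203, 0.102], 0.54), ([0.706, 0.327, 0.05], 0.18)]
scene key_grip [([0.508, 0.304, 0.089], 0.88), ([0.468, 0.199, 0.106], 0.57), ([0.36, 0.211, 0.079], 0.53)]
scene wrench [([0.42, 0.354, 0.108], 0.77), ([0.757, -0.088, 0.153], 0.64)]
scene stand_a [([0.436, 0.359, 0.051], 0.94), ([0.487, 0.196, 0.041], 0.82)]
scene hole_mouth [([0.756, -0.095, 0.151], 0.81)]
scene centrifuge [([0.758, -0.09, 0.148], 0.78)]
scene lid_edge [([0.732, -0.089, 0.17], 0.88)]
top key [([0.353, 0.206, 0.098], 0.66), ([0.501, 0.308, 0.101], 0.65)]
top key_grip [([0.455, 0.196, 0.119], 0.71), ([0.353, 0.211, 0.099], 0.52), ([0.499, 0.302, 0.1], 0.4)]
top wrench [([0.415, 0.353, 0.116], 0.69)]
top stand_a [([0.417, 0.337, 0.051], 0.82), ([0.455, 0.187, 0.051], 0.54), ([0.658, -0.089, 0.152], 0.48)]
top hole_mouth [([0.657, -0.086, 0.154], 0.75), ([0.608, 0.174, 0.033], 0.54), ([0.677, 0.323, 0.052], 0.16)]
top centrifuge [([0.655, -0.092, 0.153], 0.9)]
top lid_edge []
```

View pics/scene1.png

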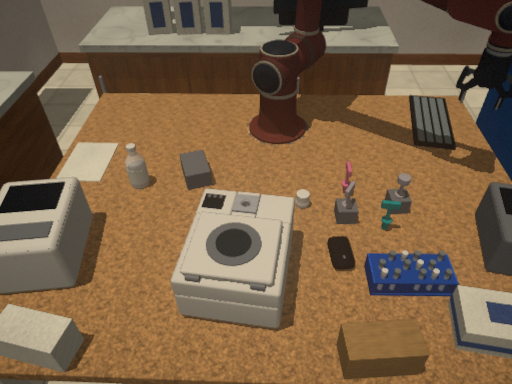

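View pics/top1.png

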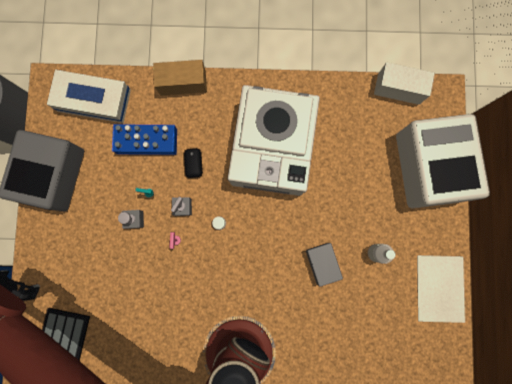

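The steel bar key is in the stand at top px (180,206) and scene px (347,198). The pink and turquoise decoys stand next to it, the wrench is at top px (130,218), and the boss hole is at top px (270,171). Next I measure the key bar, and the hole with the boss.

```bash
cat > h.py <<'E'
import numpy as np,cv2
from scipy.spatial.transform import Rotation as R
def rot(q): return R.from_quat(np.r_[q[1:],q[0]])
def cloud(d,p):
    K=p["camera_matrix"];v,u=np.mgrid[:d.shape[0],:d.shape[1]]
    c=np.stack([(u-K[0][2])/K[0][0]*d,(v-K[1][2])/K[1][1]*d,d],-1)
    M=cv2.Rodrigues(np.array(p["rvec"],float))[0]
    w=(c-np.ravel(p["tvec"]))@M; w[d==0]=np.nan
    return w
def plan(s,pos,yaw):
    """remaining shift in tool axes and turn (rotvec, tool axes) to point-down pose with tool y at angle yaw (mod pi)"""
    r=rot(s['tool_rot']);best=None
    for k in(0,np.pi):
        y=np.array([np.cos(yaw+k),np.sin(yaw+k),0]);z=np.array([0,0,-1.]);x=np.cross(y,z)
        dr=(r.inv()*R.from_matrix(np.c_[x,y,z])).as_rotvec()
        if best is None or np.linalg.norm(dr)<np.linalg.norm(best):best=dr
    return r.inv().apply(np.array(pos)-s['tool_pos']),best
E
python3 - <<'E'
from h import *
from plant import manip
p=manip.camera_params("top");f=np.load('pics/top.npz');w=cloud(f['d'],p)
m=(abs(w[...,0]-.455)<.05)&(abs(w[...,1]-.196)<.05)&(w[...,2]>.095)
q=w[m];print(len(q),q.mean(0),q.min(0),q.max(0));
print(cv2.minAreaRect(q[:,:2].astype(np.float32)*1000))
m=(abs(w[...,0]-.457)<.05)&(abs(w[...,1]-.19)<.05)&(abs(w[...,2]-.05)<.008)
q=w[m];print('stand',len(q),q.mean(0),cv2.minAreaRect(q[:,:2].astype(np.float32)*1000))
im=f['im']
print(np.round(w[171,255:288],3).tolist()[::3]); 
crop=cv2.resize(im[140:235,150:320],None,fx=4.5,fy=4.5,interpolation=cv2.INTER_CUBIC);cv2.imwrite('pics/c1.png',crop[:,:,::-1])
# lid/centrifuge outline
m=(w[...,2]>.14)&(w[...,2]<.2)&(abs(w[...,0]-.75)<.2)&(abs(w[...,1]+.09)<.18)
q=w[m];print('cent',cv2.minAreaRect(q[:,:2].astype(np.float32)*1000))
m=(w[...,2]>.163)&m;q=w[m];print('lid',cv2.minAreaRect(q[:,:2].astype(np.float32)*1000),np.median(q[:,2]))
s=manip.state();print(manip.camera_params("wrist"))
c=manip.camera_params("wrist");M=cv2.Rodrigues(np.array(c['rvec']))[0];pos=-M.T@np.ravel(c['tvec']);r=rot(s['tool_rot'])
print('cam in tool',r.inv().apply(pos-s['tool_pos']),(r.inv().as_matrix()@M.T))
print(plan(s,[.455,.196,.256],0))
E
```

```text
83 [0.46064184 0.19911727 0.11978508] [0.43750646 0.18451392 0.1015842 ] [0.48359234 0.21362955 0.1274835 ]
((460.930908203125, 200.29295349121094), (12.41775894165039, 48.82497787475586), 61.895748138427734)
stand 219 [0.45867504 0.19525373 0.04989123] ((460.3468322753906, 199.6987762451172), (54.956443786621094, 54.936431884765625), 2.4601595401763916)
[[0.565, -0.037, 0.15], [0.566, -0.046, 0.145], [0.565, -0.055, 0.15], [0.565, -0.064, 0.153], [0.571, -0.074, 0.118], [0.569, -0.083, 0.13], [0.566, -0.091, 0.151], [0.567, -0.1, 0.145], [0.567, -0.109, 0.147], [0.567, -0.118, 0.149], [0.567, -0.127, 0.15]]
cent ((677.9683227539062, -91.21820068359375), (240.6089324951172, 283.9586181640625), 83.22187042236328)
lid ((718.3861694335938, -96.26978302001953), (199.91696166992188, 188.44711303710938), 83.10562896728516) 0.17075918495123693
{'camera_matrix': array([[332.16675639,   0.        , 249.48671291],
       [  0.        , 332.16675639, 190.7978252 ],
       [  0.        ,   0.        ,   1.        ]]), 'rvec': array([-2.37368764, -1.59063609, -0.26248361]), 'tvec': array([-0.6244989 , -0.04218817,  0.38105434])}
cam in tool [ 0.08193321 -0.00019205 -0.11773072] [[-1.33325183e-03 -9.46754479e-01 -3.21953692e-01]
 [ 9.99998994e-01 -1.10656981e-03 -8.87085862e-04]
 [ 4.83588276e-04 -3.21954551e-01  9.46755002e-01]]
(array([-3.46726029e-01, -2.71136475e-01,  3.19469005e-04]), array([ 9.88984675e-06, -1.55615725e-06,  1.18202250e+00]))
```

View pics/c1.png

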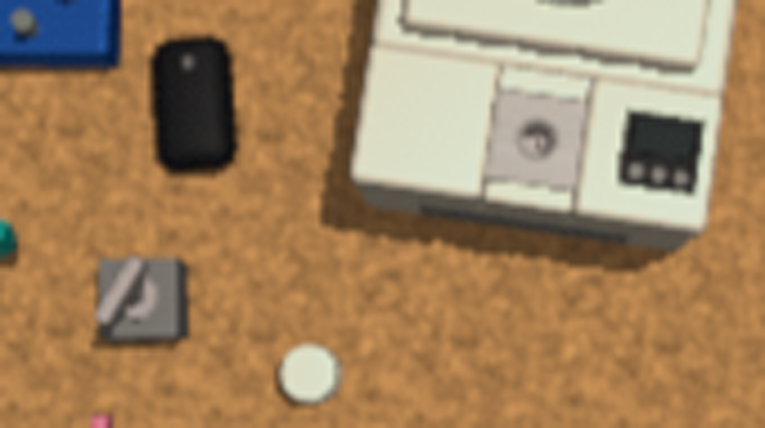

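Key bar: centre (0.461, 0.200), long side at about -28°, and the size agrees with the 50x12 given. The hole is near (0.567, -0.083), which fits the lid edge and the outline. The detector's x of 0.657 for it is wrong.

Run:
```python
from h import *
from plant import manip
print(plan(manip.state(),[.461,.200,.256],np.radians(62)))
```

```text
(array([-3.50762060e-01, -2.65160653e-01,  3.19536210e-04]), array([8.75156125e-06, 3.54614933e-06, 9.99183623e-02]))
```

```bash
python3 -m inch '[[[-0.035,-0.0265,0],[0,0,0],1],[[-0.035,-0.0265,0],[0,0,0],1],[[-0.035,-0.0265,0],[0,0,0],1],[[-0.035,-0.0265,0],[0,0,0],1],[[-0.035,-0.0265,0],[0,0,0],1],[[-0.035,-0.0265,0],[0,0,0],1],[[-0.035,-0.0265,0],[0,0,0],1],[[-0.035,-0.0265,0],[0,0,0],1]]'
python3 -m inch '[[[-0.035,-0.0265,0],[0,0,0],1],[[-0.0355,-0.0265,0],[0,0,0],1],[[0,0,0],[0,0,0.1],1],[[0,0,0],[0,0,0],1],[[0,0,0],[0,0,0],1]]'
cat > look.py <<'E'
from h import *
from plant import manip
import sys
def wrist(name):
    s=manip.state();p=manip.camera_params("wrist");im,d=manip.grab_frame("wrist")
    cv2.imwrite(f'pics/{name}.png',im[:,:,::-1]);return s,p,im,d,cloud(d,p)
E
python3 - <<'E'
from look import *
s,p,im,d,w=wrist('w1')
print(s['tool_pos'],s['tool_rot'],s['joint_pos'])
m=(abs(w[...,0]-.461)<.035)&(abs(w[...,1]-.2)<.035)&(w[...,2]>.116)&(w[...,2]<.13)
q=w[m];print(len(q),q.mean(0),cv2.minAreaRect(q[:,:2].astype(np.float32)*1000))
E
```

```text
time: 1.6
tool_pos: [0.4163, 0.2744, 0.2566]
tool_rot: [0.0, 0.193, 0.981, 0.0]
contact_force: [-0.1, 0.2, -0.6]
gripper_width: 0.999
grasp_force: 0.0
time: 2.1
tool_pos: [0.4607, 0.2004, 0.2564]
tool_rot: [-0.0, 0.241, 0.971, 0.0]
contact_force: [0.6, 0.0, 0.3]
gripper_width: 1.003
grasp_force: 0.0
[0.46068909 0.20041776 0.25635435] [-2.88841098e-06  2.40984898e-01  9.70528861e-01  9.39240326e-05] [ 2.62022865e-01 -2.47068540e-01  1.89197776e+00  1.67621270e-04
  1.49659754e+00 -8.22024821e-01]
856 [0.46219894 0.20050587 0.12196477] ((463.44598388671875, 200.00848388671875), (11.395970344543457, 49.067596435546875), 61.81145095825195)
```

View pics/w1.png

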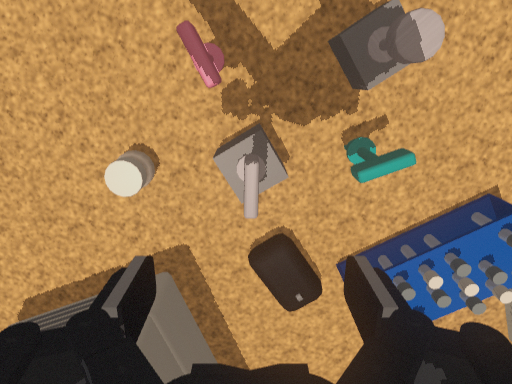

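The steel key is at px (251,170) between the two decoys, with its bar pointing along the image vertical, across the closing line. It agrees within 2 mm and the path down is clear, so I go down and close.

```bash
python3 -m inch '[[[-0.002,0.001,0.04],[0,0,0],1],[[0,0,0.04],[0,0,0],1],[[0,0,0.03],[0,0,0],1],[[0,0,0.02],[0,0,0],1],[[0,0,0.01],[0,0,0],1],[[0,0,0],[0,0,0],1],[[0,0,0],[0,0,0],1]]'
python3 -m inch '[[[0,0,0],[0,0,0],0],[[0,0,0],[0,0,0],0],[[0,0,0],[0,0,0],0],[[0,0,0],[0,0,0],0],[[0,0,0],[0,0,0],0],[[0,0,0],[0,0,0],0],[[0,0,0],[0,0,0],0],[[0,0,0],[0,0,0],0]]'
```

```text
time: 2.85
tool_pos: [0.4636, 0.2008, 0.1175]
tool_rot: [0.001, 0.241, 0.97, 0.0]
contact_force: [0.3, -0.6, 0.4]
gripper_width: 1.001
grasp_force: 0.0
time: 3.65
tool_pos: [0.4633, 0.2002, 0.1166]
tool_rot: [0.0, 0.242, 0.97, 0.0]
contact_force: [0.1, -0.3, 2.7]
gripper_width: 0.131
grasp_force: 58.8
```

Gripped. I lift straight up.

```bash
python3 -m inch '[[[0,0,-0.01],[0,0,0],0],[[0,0,-0.02],[0,0,0],0],[[0,0,-0.03],[0,0,0],0],[[0,0,-0.04],[0,0,0],0],[[0,0,-0.04],[0,0,0],0],[[0,0,-0.03],[0,0,0],0],[[0,0,-0.02],[0,0,0],0],[[0,0,0],[0,0,0],0]]'
python3 - <<'E'
from look import *
s,p,im,d,w=wrist('w2')
print(s['tool_pos'],s['tool_rot'])
for l in("key_grip","hole_mouth"): print(l,[(np.round(r['point'],3).tolist(),round(r['score'],2)) for r in manip.look_for("wrist",l)])
print(plan(s,[.53,-.08,.287],np.radians(62)))
E
```

```text
time: 4.45
tool_pos: [0.4642, 0.2005, 0.3106]
tool_rot: [0.003, 0.242, 0.97, 0.002]
contact_force: [-0.6, -0.1, -1.3]
gripper_width: 0.127
grasp_force: 58.9
[0.46424603 0.20053237 0.31055765] [0.00300082 0.24194955 0.97028278 0.00165264]
key_grip [([0.46, 0.204, 0.315], 0.88), ([0.508, 0.31, 0.098], 0.79), ([0.352, 0.215, 0.104], 0.74)]
hole_mouth [([0.53, -0.056, 0.098], 0.65), ([0.661, 0.337, 0.051], 0.39)]
(array([-0.18965407, -0.21692402,  0.02350026]), array([ 4.65902845e-03,  5.02374771e-03, -5.99327490e-05]))
```

View pics/w2.png

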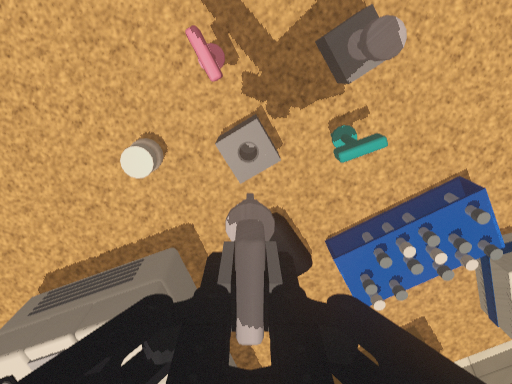

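The key is held and clear, and the stand is empty at px (248,152). I move so the hole shows ahead of the key.

```bash
python3 -m inch '[[[-0.0354,-0.025,0],[0,0,0],0],[[-0.0354,-0.025,0],[0,0,0],0],[[-0.0354,-0.025,0],[0,0,0],0],[[-0.0354,-0.025,0],[0,0,0],0],[[-0.0354,-0.025,0],[0,0,0],0],[[-0.0354,-0.025,0],[0,0,0],0],[[-0.0354,-0.025,0],[0,0,0],0],[[-0.0354,-0.025,0],[0,0,0],0]]'
python3 -m inch '[[[0,0,0],[0,0,0],0],[[0,0,0],[0,0,0],0],[[0,0,0],[0,0,0],0]]'
python3 - <<'E'
from look import *
s,p,im,d,w=wrist('w3')
np.savez('pics/w3.npz',im=im,d=d,w=w)
print(s['tool_pos'],s['tool_rot'],s['contact_force'])
print([(np.round(r['point'],3).tolist(),round(r['score'],2)) for r in manip.look_for("wrist","hole_mouth")])
E
```

```text
time: 5.4
tool_pos: [0.6188, -0.1108, 0.3032]
tool_rot: [-0.002, 0.242, 0.97, 0.0]
contact_force: [1.0, 1.4, -0.5]
gripper_width: 0.129
grasp_force: 58.8
time: 5.7
tool_pos: [0.6184, -0.1084, 0.3046]
tool_rot: [-0.001, 0.242, 0.97, 0.0]
contact_force: [0.3, -0.4, -2.0]
gripper_width: 0.129
grasp_force: 58.8
[ 0.61839224 -0.1084478   0.30462915] [-1.44707552e-03  2.41666941e-01  9.70358147e-01  2.48835243e-04] [ 0.29362645 -0.42468943 -1.95218983]
[([0.613, -0.06, 0.154], 0.81)]
```

View pics/w3.png

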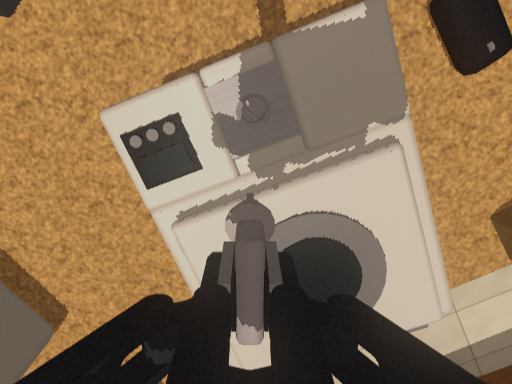

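The hole is at px (256,108), and something like a slot shows inside it. I enlarge that area and fit the mouth.

Run:
```python
from look import *
f=np.load('pics/w3.npz');im,w=f['im'],f['w']
c=im[80:136,216:296]
g=cv2.createCLAHE(4,(2,2)).apply(cv2.resize(cv2.cvtColor(c,cv2.COLOR_RGB2GRAY),None,fx=9,fy=9,interpolation=cv2.INTER_CUBIC))
cv2.imwrite('pics/c3.png',g)
z=w[80:136,216:296,2];print(np.round(np.nanmedian(z),4))
b=w[80:136,216:296][np.abs(z-.153)<.001]
np.set_printoptions(linewidth=250)
print((1000*z[12:44:2,22:58:2]).round().astype(int))
m=(z<.1515)
m[:, :20]=0;m[:,62:]=0
lo=cv2.connectedComponentsWithStats(m.astype(np.uint8));print(lo[2],lo[3]+[216,80])
p=w[108,256];print(p)
```

```text
0.1527
[[                 152                  152                  152                  151                  153                  153                  153                  153                  154                  153                  154
                   153                  154                  152                  152                  153                  152                  153]
 [                 153                  152                  153                  153                  153                  151                  152                  151                  152                  153                  152
                   150                  153                  154                  153                  154                  152                  154]
 [                 153                  153                  153                  152                  152                  151                  150                  149                  150                  151                  151
                   151                  152                  153                  153         
[... 6031 characters left out ...]
         88.        ]
 [254.          90.        ]
 [275.          90.        ]
 [244.          92.        ]
 [253.11985019 110.31710362]
 [262.          93.        ]
 [259.5         94.        ]
 [275.          97.        ]
 [264.          98.        ]
 [266.          99.        ]
 [271.         101.        ]
 [268.         102.        ]
 [237.         106.        ]
 [271.         119.        ]
 [275.         119.        ]
 [243.         125.        ]
 [238.         126.        ]
 [244.         127.        ]
 [239.         129.        ]
 [270.         131.        ]
 [254.         134.        ]]
[ 0.57031948 -0.07679343  0.12233852]<stdin>:9: RuntimeWarning: invalid value encountered in cast
```

View pics/c3.png

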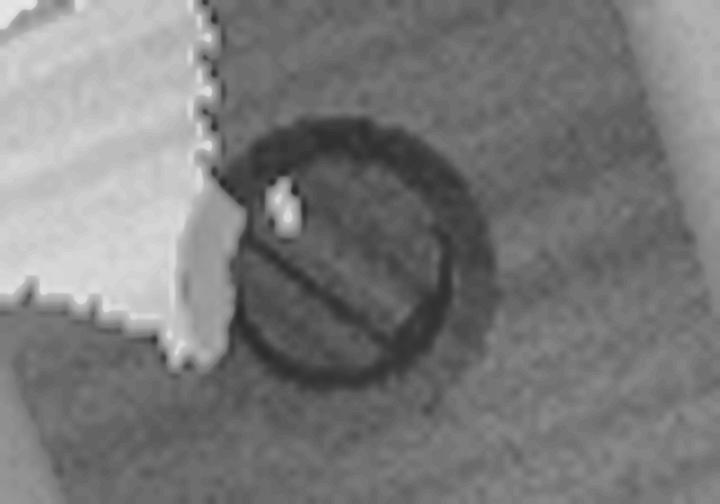

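The depth picture shows the slot itself: floor at z≈0.123 and core top at 0.133, as specified. I fit the slot angle and the hole axis, which gives the feel a starting angle.

Run:
```python
from look import *
from scipy.optimize import least_squares
f=np.load('pics/w3.npz');w=f['w'][85:135,230:282].reshape(-1,3);w=w[np.isfinite(w[:,2])]
r0=np.linalg.norm(w[:,:2]-[.5703,-.0768],axis=1)
b=w[(w[:,2]<.1515)&(w[:,2]>.1485)&(r0<.017)]
def res(p): return np.hypot(b[:,0]-p[0],b[:,1]-p[1])-(.010+(b[:,2]-.149-p[2]))
o=least_squares(res,[.5703,-.0768,0],loss='soft_l1',f_scale=.001);print('centre',o.x,len(b),np.std(res(o.x)))
fl=w[(w[:,2]<.127)&(r0<.013)];print('floor',len(fl),fl.mean(0))
u,s,v=np.linalg.svd(fl[:,:2]-fl[:,:2].mean(0));print('pca deg',np.degrees(np.arctan2(v[0,1],v[0,0])),cv2.minAreaRect(fl[:,:2].astype(np.float32)*1000))
ct=w[(w[:,2]>.1305)&(w[:,2]<.136)&(r0<.013)]
# edge between floor and core top: linear separation
from scipy.optimize import minimize
for side in(1,-1):
    n0=np.array([-v[0,1],v[0,0]])*side;c=fl[:,:2].mean(0)
    t=ct[:,:2][(ct[:,:2]-c)@n0>0]
    P=np.r_[fl[:,:2],t];P=(P-c)*1000;y=np.r_[-np.ones(len(fl)),np.ones(len(t))]
    L=lambda q:np.sum(np.log1p(np.exp(-np.clip(y*(P@q[:2]-q[2]),-50,50))))
    q=minimize(L,[*n0,2]).x;print(side,len(t),'edge deg',np.degrees(np.arctan2(-q[0],q[1])),q[2]/np.hypot(*q[:2]))
s=manip.state();print(s['tool_pos'],manip.state()['joint_pos'][5])
# key seen in image: collar/tongue in tool frame
k=f['w'][190:330,225:275].reshape(-1,3);k=k[np.isfinite(k[:,2])];kt=rot(s['tool_rot']).inv().apply(k-s['tool_pos'])
for lo,hi,nm in((.05,.07,'collar/neck'),(.07,.12,'stem'),(-.01,.02,'bar')):
    m=(kt[:,2]>lo)&(kt[:,2]<hi);print(nm,m.sum(),kt[m].min(0).round(4) if m.any() else '',kt[m].max(0).round(4)if m.any() else '')
```

```text
centre [ 5.68651584e-01 -7.90559932e-02 -3.30242317e-04] 306 0.0008551833181563569
floor 172 [ 0.56913479 -0.0793086   0.12319045]
pca deg 25.467659515442634 ((568.9305419921875, -79.24617767333984), (18.878921508789062, 6.547009468078613), 25.11539649963379)
1 118 edge deg 20.63991390101734 3.438996530320285
-1 135 edge deg -154.03402652047163 3.024980280765904
[ 0.61862068 -0.10807519  0.30574456] -1.374976189813798
collar/neck 1095 [-0.0104 -0.0153  0.0609] [0.0142 0.014  0.067 ]
stem 83 [ 0.0054 -0.0063  0.0827] [0.0083 0.0049 0.0982]
bar 3938 [-0.0197 -0.0119 -0.01  ] [0.0244 0.0105 0.0199]
```

The hole axis is at (0.5687, -0.0791) and the slot lies at about 25° in world, 32° from the centrifuge's x, which is within range. I turn the key by +53° (tool z -0.925).

```bash
python3 -m inch '[[[0,0,0],[0,0,-0.14],0],[[0,0,0],[0,0,-0.14],0],[[0,0,0],[0,0,-0.14],0],[[0,0,0],[0,0,-0.14],0],[[0,0,0],[0,0,-0.14],0],[[0,0,0],[0,0,-0.14],0],[[0,0,0],[0,0,-0.085],0],[[0,0,0],[0,0,0],0]]'
python3 - <<'E'
from look import *
s=manip.state();print(s['tool_pos'],s['joint_pos'],s['contact_force'],s['ft_torque'])
t=np.array([.5689,-.0789,.267])
sh,dr=plan(s,t,np.radians(115));print(sh+[.0005,.0005,0],dr)
E
```

```text
time: 6.6
tool_pos: [0.6189, -0.1082, 0.3066]
tool_rot: [0.0, -0.217, 0.976, -0.0]
contact_force: [0.4, -0.2, -1.1]
gripper_width: 0.129
grasp_force: 58.9
[ 0.61888662 -0.10818281  0.30655475] [-2.91464686e-01  3.53952243e-02  1.54751028e+00  7.99465221e-05
  1.55835099e+00 -2.29977338e+00] [ 0.3810079  -0.20093978 -1.09726482] [ 0.04764364  0.03961021 -0.00273543]
[0.03338361 0.04820979 0.03953692] [-0.00016411  0.00030407  0.00117908]
```

```bash
python3 -m inch '[[[0.0165,0.024,0],[0,0,0],0],[[0.0165,0.024,0],[0,0,0],0],[[0,0,0],[0,0,0],0],[[0,0,0.02],[0,0,0],0],[[0,0,0.02],[0,0,0],0],[[0,0,0],[0,0,0],0],[[0,0,0],[0,0,0],0],[[0,0,0],[0,0,0],0]]'
python3 - <<'E'
from look import *
s=manip.state();print(s['tool_pos'],s['contact_force'])
sh,dr=plan(s,[.5689,-.0789,.253],np.radians(115));print(sh+[.0005,.0005,0],dr)
s,p,im,d,w=wrist('w4');cv2.imwrite('pics/c4.png',cv2.resize(im[150:384,130:380],None,fx=2.5,fy=2.5)[:,:,::-1])
E
```

```text
time: 7.4
tool_pos: [0.5697, -0.0799, 0.2679]
tool_rot: [0.001, -0.216, 0.976, -0.001]
contact_force: [-0.4, 0.4, -1.4]
gripper_width: 0.133
grasp_force: 58.9
[ 0.56972353 -0.07993277  0.26785735] [-0.37296232  0.39551232 -1.36280479]
[0.00083681 0.00180634 0.01485482] [-0.00151066  0.00177171 -0.00045227]
```

View pics/c4.png

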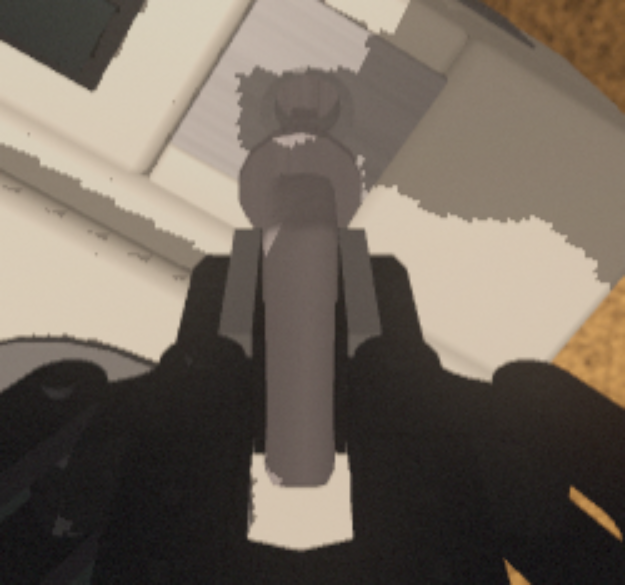

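The tongue (crop px (310,125)) hangs centred over the hole mouth and lies along it. I lower gently while watching the force.

```bash
python3 -m inch '[[[0.0005,0.001,0.007],[0,0,0],0],[[0,0,0.006],[0,0,0],0],[[0,0,0],[0,0,0],0],[[0,0,0.003],[0,0,0],0],[[0,0,0],[0,0,0],0]]'
python3 -m inch '[[[0,0,0.003],[0,0,0],0],[[0,0,0],[0,0,0],0],[[0,0,0],[0,0,0],0]]'
python3 -m inch '[[[0,0,0.003],[0,0,0],0],[[0,0,0],[0,0,0],0],[[0,0,0],[0,0,0],0]]'
```

```text
time: 7.95
tool_pos: [0.5679, -0.0791, 0.2498]
tool_rot: [-0.0, -0.216, 0.976, 0.0]
contact_force: [0.2, 0.9, -1.1]
gripper_width: 0.132
grasp_force: 58.9
time: 8.25
tool_pos: [0.5681, -0.0791, 0.2473]
tool_rot: [-0.0, -0.216, 0.976, 0.0]
contact_force: [0.1, -1.1, -1.0]
gripper_width: 0.131
grasp_force: 58.9
time: 8.55
tool_pos: [0.568, -0.0791, 0.2441]
tool_rot: [-0.0, -0.216, 0.976, 0.0]
contact_force: [0.2, 0.9, -0.6]
gripper_width: 0.132
grasp_force: 58.9
```

```bash
python3 -m inch '[[[0,0,0.003],[0,0,0],0],[[0,0,0],[0,0,0],0],[[0,0,0],[0,0,0],0]]'
python3 -m inch '[[[0,0,0.002],[0,0,0],0],[[0,0,0],[0,0,0],0],[[0,0,0],[0,0,0],0]]'
python3 -m inch '[[[0,0,0.002],[0,0,0],0],[[0,0,0],[0,0,0],0],[[0,0,0],[0,0,0],0]]'
```

```text
time: 8.85
tool_pos: [0.568, -0.0791, 0.2411]
tool_rot: [-0.0, -0.216, 0.976, 0.0]
contact_force: [0.2, 0.4, -1.2]
gripper_width: 0.126
grasp_force: 58.9
time: 9.15
tool_pos: [0.568, -0.0791, 0.2392]
tool_rot: [-0.0, -0.216, 0.976, 0.0]
contact_force: [0.1, 0.9, -0.9]
gripper_width: 0.134
grasp_force: 58.9
time: 9.45
tool_pos: [0.568, -0.0791, 0.2372]
tool_rot: [-0.0, -0.216, 0.976, 0.0]
contact_force: [-1.2, 0.6, -1.0]
gripper_width: 0.132
grasp_force: 58.9
```

```bash
python3 -m inch '[[[0,0,0.002],[0,0,0],0],[[0,0,0],[0,0,0],0],[[0,0,0],[0,0,0],0]]'
python3 -m inch '[[[0,0,0.002],[0,0,0],0],[[0,0,0],[0,0,0],0],[[0,0,0],[0,0,0],0]]'
python3 -m inch '[[[0,0,0.001],[0,0,0],0],[[0,0,0],[0,0,0],0],[[0,0,0],[0,0,0],0]]'
python3 -m inch '[[[0,0,0.001],[0,0,0],0],[[0,0,0],[0,0,0],0],[[0,0,0],[0,0,0],0]]'
```

```text
time: 9.75
tool_pos: [0.568, -0.0791, 0.2352]
tool_rot: [-0.0, -0.216, 0.976, 0.0]
contact_force: [0.1, -0.2, -1.8]
gripper_width: 0.132
grasp_force: 58.9
time: 10.05
tool_pos: [0.568, -0.0791, 0.2332]
tool_rot: [-0.0, -0.216, 0.976, 0.0]
contact_force: [0.2, -0.5, -1.4]
gripper_width: 0.132
grasp_force: 58.9
time: 10.35
tool_pos: [0.5681, -0.0791, 0.2323]
tool_rot: [-0.0, -0.216, 0.976, 0.0]
contact_force: [-0.4, -0.1, -0.8]
gripper_width: 0.13
grasp_force: 58.9
time: 10.65
tool_pos: [0.5681, -0.0791, 0.2312]
tool_rot: [-0.0, -0.216, 0.976, 0.0]
contact_force: [-1.2, -0.3, -1.2]
gripper_width: 0.13
grasp_force: 58.9
```

```bash
python3 -m inch '[[[0,0,0.001],[0,0,0],0],[[0,0,0],[0,0,0],0],[[0,0,0],[0,0,0],0]]'
python3 -m inch '[[[0,0,0.001],[0,0,0],0],[[0,0,0],[0,0,0],0],[[0,0,0],[0,0,0],0]]'
python3 -m inch '[[[0,0,0.001],[0,0,0],0],[[0,0,0],[0,0,0],0],[[0,0,0],[0,0,0],0]]'
```

```text
time: 10.95
tool_pos: [0.5681, -0.0791, 0.2303]
tool_rot: [-0.0, -0.216, 0.976, 0.0]
contact_force: [1.0, 0.3, -1.2]
gripper_width: 0.13
grasp_force: 58.9
time: 11.25
tool_pos: [0.5681, -0.0791, 0.2293]
tool_rot: [-0.0, -0.216, 0.976, 0.0]
contact_force: [0.1, -0.2, -0.8]
gripper_width: 0.126
grasp_force: 58.9
time: 11.55
tool_pos: [0.5681, -0.0791, 0.2283]
tool_rot: [-0.0, -0.216, 0.976, 0.0]
contact_force: [-0.2, 0.1, -0.7]
gripper_width: 0.134
grasp_force: 58.9
```

It's 23 mm down with no force, so the tongue is in the slot. I continue down to the floor.

```bash
python3 -m inch '[[[0,0,0.002],[0,0,0],0],[[0,0,0],[0,0,0],0],[[0,0,0],[0,0,0],0]]'
python3 -m inch '[[[0,0,0.002],[0,0,0],0],[[0,0,0],[0,0,0],0],[[0,0,0],[0,0,0],0]]'
python3 -m inch '[[[0,0,0.001],[0,0,0],0],[[0,0,0],[0,0,0],0],[[0,0,0],[0,0,0],0]]'
python3 -m inch '[[[0,0,0.001],[0,0,0],0],[[0,0,0],[0,0,0],0],[[0,0,0],[0,0,0],0]]'
```

```text
time: 11.85
tool_pos: [0.568, -0.0791, 0.2261]
tool_rot: [-0.0, -0.216, 0.976, 0.0]
contact_force: [-0.2, 0.2, -0.4]
gripper_width: 0.129
grasp_force: 58.9
time: 12.15
tool_pos: [0.5681, -0.0791, 0.2242]
tool_rot: [-0.0, -0.216, 0.976, 0.0]
contact_force: [0.0, 0.3, -1.2]
gripper_width: 0.132
grasp_force: 58.9
time: 12.45
tool_pos: [0.5681, -0.0791, 0.2233]
tool_rot: [-0.0, -0.216, 0.976, 0.0]
contact_force: [-0.2, 0.0, -0.8]
gripper_width: 0.129
grasp_force: 58.9
time: 12.75
tool_pos: [0.5681, -0.0791, 0.2223]
tool_rot: [-0.0, -0.216, 0.976, 0.0]
contact_force: [-0.0, 0.4, -2.1]
gripper_width: 0.132
grasp_force: 59.1
```

```bash
python3 -m inch '[[[0,0,0.001],[0,0,0],0],[[0,0,0],[0,0,0],0],[[0,0,0],[0,0,0],0]]'
python3 -m inch '[[[0,0,0.001],[0,0,0],0],[[0,0,0],[0,0,0],0],[[0,0,0],[0,0,0],0]]'
```

```text
time: 13.05
tool_pos: [0.5682, -0.0791, 0.2219]
tool_rot: [0.0, -0.216, 0.976, -0.0]
contact_force: [-1.4, 0.2, 2.2]
gripper_width: 0.126
grasp_force: 59.4
time: 13.35
tool_pos: [0.5683, -0.0792, 0.2208]
tool_rot: [0.0, -0.216, 0.976, -0.0]
contact_force: [-1.4, 0.9, 4.5]
gripper_width: 0.129
grasp_force: 59.7
```

The floor is felt at 30 mm with a light 5 N, so the key is home. Now I turn clockwise (+tool z).

```bash
python3 -m inch '[[[0,0,0],[0,0,0.08],0],[[0,0,0],[0,0,0.08],0],[[0,0,0],[0,0,0],0]]'
python3 -m inch '[[[0,0,0],[0,0,0.08],0],[[0,0,0],[0,0,0.08],0],[[0,0,0],[0,0,0],0]]'
python3 - <<'E'
from plant import manip
s=manip.state();print(s['contact_force'],s['ft_torque'])
E
```

```text
time: 13.65
tool_pos: [0.5683, -0.0788, 0.2207]
tool_rot: [0.0, -0.138, 0.99, 0.0]
contact_force: [-0.8, 2.0, 2.7]
gripper_width: 0.133
grasp_force: 59.8
time: 13.95
tool_pos: [0.5683, -0.0788, 0.2206]
tool_rot: [0.0, -0.059, 0.998, 0.0]
contact_force: [-0.3, 2.5, 4.5]
gripper_width: 0.127
grasp_force: 59.8
[-0.34707967  2.54765783  4.53949973] [0.49847407 0.19561354 0.0801828 ]
```

Side forces are small and the torque is about 0.08, as expected. I carry on.

```bash
python3 -m inch '[[[0,0,0],[0,0,0.1],0],[[0,0,0],[0,0,0.1],0],[[0,0,0],[0,0,0],0]]'
python3 -m inch '[[[0,0,0],[0,0,0.1],0],[[0,0,0],[0,0,0.1],0],[[0,0,0],[0,0,0],0]]'
python3 -m inch '[[[0,0,0],[0,0,0.1],0],[[0,0,0],[0,0,0.05],0],[[0,0,0],[0,0,0],0],[[0,0,0],[0,0,0],0],[[0,0,0],[0,0,0],0]]'
python3 - <<'E'
from h import *
from plant import manip
s=manip.state();print(s['contact_force'],s['ft_torque'])
for c in("top","scene"):
    im,d=manip.grab_frame(c);w=cloud(d,manip.camera_params(c));cv2.imwrite(f'pics/{c}5.png',im[:,:,::-1])
    e=np.array([.5687,-.0791])+np.array([np.cos(.119),-np.sin(.119)])*.068
    for o in(-.06,0.06):
        q=e+o*np.array([.119,.993]);m=np.hypot(w[...,0]-q[0],w[...,1]-q[1])<.012;print(c,m.sum(),np.nanmedian(w[m][:,2]))
E
```

```text
time: 14.25
tool_pos: [0.5683, -0.0789, 0.2206]
tool_rot: [0.0, 0.04, 0.999, 0.0]
contact_force: [-1.9, 2.1, 3.8]
gripper_width: 0.131
grasp_force: 59.8
time: 14.55
tool_pos: [0.5683, -0.0789, 0.2205]
tool_rot: [0.0, 0.14, 0.99, 0.0]
contact_force: [0.4, 2.0, 4.7]
gripper_width: 0.132
grasp_force: 59.8
time: 15.05
tool_pos: [0.5682, -0.079, 0.2204]
tool_rot: [0.0, 0.214, 0.977, 0.0]
contact_force: [-0.6, 2.4, 4.3]
gripper_width: 0.13
grasp_force: 59.9
[-0.62249741  2.3911247   4.34878673] [0.699757   0.00185509 0.12044924]
top 3 0.17203520137983572
top 0 nan
scene 43 0.17153517940415364
scene 46 0.17144076590714097
  return np.nanmean(a, axis, out=out, keepdims=keepdims)
```

The lid is still shut at 0.87 commanded, because of slot play. I turn a little more.

```bash
cat > lid.py <<'E'
from h import *
from plant import manip
s=manip.state();print(s['contact_force'],s['ft_torque'],s['joint_pos'][5])
im,d=manip.grab_frame("scene");w=cloud(d,manip.camera_params("scene"));cv2.imwrite('pics/lid%.2f.png'%s['time'],im[:,:,::-1])
e=np.array([.5687,-.0791])+np.array([np.cos(.119),-np.sin(.119)])*.068
for o in(-.06,0.06):
    q=e+o*np.array([.119,.993]);m=np.hypot(w[...,0]-q[0],w[...,1]-q[1])<.012;print(m.sum(),np.nanmedian(w[m][:,2]))
E
python3 -m inch '[[[0,0,0],[0,0,0.06],0],[[0,0,0],[0,0,0.04],0],[[0,0,0],[0,0,0],0],[[0,0,0],[0,0,0],0],[[0,0,0],[0,0,0],0]]'; python3 lid.py
```

```text
time: 15.65
tool_pos: [0.5682, -0.0791, 0.2204]
tool_rot: [0.0, 0.263, 0.965, 0.0]
contact_force: [0.2, 2.9, 4.9]
gripper_width: 0.132
grasp_force: 59.9
[0.23481426 2.931135   4.89801761] [ 0.73869221 -0.02647743  0.05405964] -1.3059329173314056
43 0.17823150508710828
42 0.17872621484083073
```

The lid is moving. I hold for a moment and check again.

```bash
python3 -m inch '[[[0,0,0],[0,0,0],0],[[0,0,0],[0,0,0],0],[[0,0,0],[0,0,0],0],[[0,0,0],[0,0,0],0],[[0,0,0],[0,0,0],0],[[0,0,0],[0,0,0],0]]'; python3 lid.py
```

```text
time: 16.3
tool_pos: [0.5681, -0.0791, 0.2203]
tool_rot: [0.0, 0.264, 0.965, 0.0]
contact_force: [0.6, 2.5, 4.7]
gripper_width: 0.131
grasp_force: 59.9
[0.59387002 2.54323155 4.71046859] [ 0.82204035 -0.12099774  0.08500808] -1.305104019555305
42 0.17803459844844455
45 0.1784697744941258
```

Run:
```python
from h import *
from plant import manip
c=np.array([np.cos(.119),-np.sin(.119)]);n=np.array([.119,.993]);h=np.array([.5687,-.0791])
for cam in("scene","top"):
    im,d=manip.grab_frame(cam);w=cloud(d,manip.camera_params(cam));cv2.imwrite(f'pics/{cam}6.png',im[:,:,::-1])
    a=(w[...,:2]-h)@c;b=(w[...,:2]-h)@n
    for lo in np.arange(.03,.25,.02):
        m=(a>lo)&(a<lo+.02)&(abs(b)>.05)&(abs(b)<.09)&(w[...,2]>.1);print(cam,round(lo,2),m.sum(),np.nanmedian(w[m][:,2]).round(4) if m.any() else '')
```

```text
scene 0.03 320 0.4719
scene 0.05 71 0.1778
scene 0.07 218 0.1782
scene 0.09 233 0.1774
scene 0.11 232 0.1767
scene 0.13 241 0.1758
scene 0.15 262 0.1752
scene 0.17 282 0.1738
scene 0.19 286 0.1728
scene 0.21 304 0.172
scene 0.23 479 0.1655
top 0.03 15 0.1498
top 0.05 6 0.1623
top 0.07 10 0.1753
top 0.09 31 0.1748
top 0.11 125 0.1745
top 0.13 165 0.1746
top 0.15 173 0.1736
top 0.17 170 0.1722
top 0.19 170 0.1711
top 0.21 172 0.1699
top 0.23 108 0.1642
```

View pics/scene6.png

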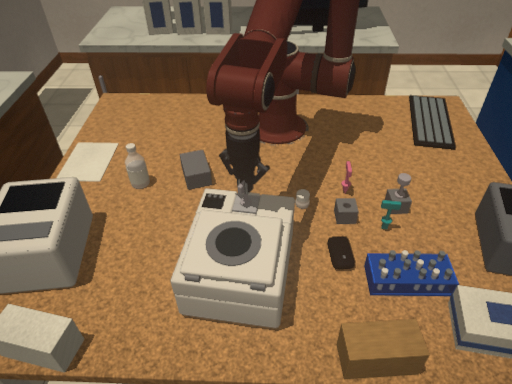

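The lid's front has risen only about 8 mm, possibly because the bolt isn't fully clear. The pads are well above the lid. I turn a little further, still short of the stop.

```bash
python3 -m inch '[[[0,0,0],[0,0,0.05],0],[[0,0,0],[0,0,0.05],0],[[0,0,0],[0,0,0],0],[[0,0,0],[0,0,0],0],[[0,0,0],[0,0,0],0]]'; python3 lid.py
```

```text
time: 16.95
tool_pos: [0.5681, -0.0791, 0.2203]
tool_rot: [0.0, 0.311, 0.95, 0.0]
contact_force: [0.5, 3.3, 4.2]
gripper_width: 0.135
grasp_force: 59.9
[0.53179611 3.32962717 4.16182384] [ 0.83239513 -0.12781587  0.07104698] -1.2057291576259683
35 0.20058939918947855
37 0.20016239946518402
```

The lid has sprung ajar, its top front now at 0.200. I let go gently and rise straight up.

```bash
python3 -m inch '[[[0,0,0],[0,0,0],0.3],[[0,0,0],[0,0,0],0.4],[[0,0,0],[0,0,0],0.5],[[0,0,0],[0,0,0],0.6],[[0,0,0],[0,0,0],0.6],[[0,0,0],[0,0,0],0.6],[[0,0,0],[0,0,0],0.6],[[0,0,0],[0,0,0],0.6]]'
python3 -m inch '[[[0,0,-0.005],[0,0,0],0.6],[[0,0,-0.01],[0,0,0],0.6],[[0,0,-0.02],[0,0,0],0.6],[[0,0,-0.03],[0,0,0],0.6],[[0,0,-0.04],[0,0,0],0.6],[[0,0,-0.04],[0,0,0],0.6],[[0,0,0],[0,0,0],0.6],[[0,0,0],[0,0,0],0.6]]'
python3 lid.py
python3 - <<'E'
from look import *
s,p,im,d,w=wrist('w7')
h=np.array([.5687,-.0791]);m=(np.hypot(w[...,0]-h[0],w[...,1]-h[1])<.04)&(w[...,2]>.22)&(w[...,2]<.25)
q=w[m];print(len(q),np.median(q[:,2]),cv2.minAreaRect(q[:,:2].astype(np.float32)*1000))
E
```

```text
time: 17.8
tool_pos: [0.5681, -0.0792, 0.2204]
tool_rot: [0.0, 0.312, 0.95, -0.0]
contact_force: [-0.1, -0.0, -0.0]
gripper_width: 0.601
grasp_force: 0.0
time: 18.6
tool_pos: [0.5686, -0.0793, 0.368]
tool_rot: [0.002, 0.312, 0.95, 0.0]
contact_force: [-0.5, -0.9, -0.1]
gripper_width: 0.601
grasp_force: 0.0
[-0.45562541 -0.8992763  -0.11428503] [-0.01219887 -0.03471683 -0.0149827 ] -1.2050907879631028
33 0.20040352542529338
36 0.20035332114266657
925 0.22752037201676784 ((568.8660888671875, -78.16880798339844), (50.03609848022461, 12.574752807617188), 18.382410049438477)
```

View pics/w7.png

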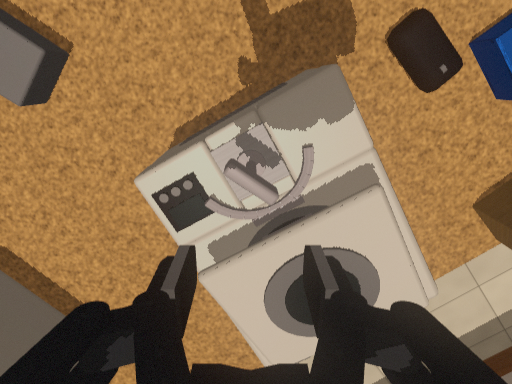

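The key stands upright in the hole at px (252,180). Its top is at 0.2275, so the tip is 30 mm down, and it's on the axis within 1 mm. The lid is ajar and the gripper is clear.

```bash
python3 -c "
from plant import manip
print(manip.job_done())"
```

```text
the job is handed in; nothing more can be done
None
```

The job is handed in: the key went fully home on about 5 N, turning it clockwise released the bolt, the lid is standing ajar, and the key was left upright in the hole with the gripper clear; no verdict was returned.

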